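# Open the gauge locker by its hidden catch

### The job

The yellow-fronted drawer of the gauge locker is locked by a catch hidden under a sprung shutter somewhere in the floor of the groove on the locker's top. Slide the shut fingertips lightly along the groove until they sink into the recess, press the catch below it home, then take the popped-out drawer by its black fin and pull it fully open, and let go. Go gently: never load the locker's blue top with more than 25 N, and leave the marker, the yellow tape and the little carton where they are.

Things in the scene. Friction and masses are not known exactly. Their poses are not given: they have to be found in the camera images.
- locker: gauge locker fixed to the table, a grey sheet-steel box 100 mm (its x) by 296 mm (its y) by 80 mm high with a blue top; origin at the centre of its underside, z up; yaw varies within about 0.25 rad. Its drawer leaves at the -y end.
- deck: the locker's blue top, fixed to it, same origin and axes. In its middle is an open groove along the locker's y: 46 mm wide (x -23 to +23), 126 mm long (y -63 to +63), 12 mm deep; rim at 80 mm, bare steel floor at 68 mm above the table, bedded on hard rubber (gives 1 mm at 6 N, 4 mm at 25 N); solid beyond its ends. More than 25 N of the fingers on the deck, its floor or the shutter spoils it.
- groove_mid (a point): middle of the groove's floor (68 mm up); axes as the locker's. A shutter, 46 mm of the floor's length over its full width, flush and looking like the rest, is centred somewhere within 40 mm of here along the groove, elsewhere each time. It gives under 1 N and sinks 10 mm under about 2 N; there it meets the catch. It springs back.
- drawer (a joint): travel of the drawer along the locker's -y, m: 0 shut, 0.115 at its stop. Once the catch is pressed a spring pushes it out to about 0.03 to 0.04; from there it slides with 1 to 2 N and stays where it is left. Locked, it does not move.
- catch (a joint): travel of the hidden catch under the shutter, m: 0 at rest (shutter 10 mm down), 0.006 home at a hard stop (shutter 16 mm below the floor). With the shutter it begins to give at about 6 N in all and is home at about 10 N in all; it frees the drawer from 0.004. It springs back.
- fin_top (a point): middle of the top edge of the drawer's grip fin, moving with the drawer: an upright black plate 10 mm thick (locker's x), 40 mm long (locker's y), top 62 mm, lower edge 20 mm above the table, standing out from the middle of the yellow drawer front (in front of it along -y). Free on both sides; axes as the locker's.
- marker_red: bystander: white and red marker pen lying on the table in front of the locker, 20 x 130 x 18 mm; origin at the centre of its underside
- tape_yellow: bystander: roll of yellow tape lying flat past the end of the drawer's way, 81 mm across, 19 mm high; origin at the centre of its underside
- box_blades: bystander: small white and blue carton, 35 x 75 x 45 mm, standing in front of the locker (robot's side) near the drawer's end; origin at the centre of its underside

How it is judged:
On the way:
1. the hidden catch is pressed down with the fingers (4 mm or more) (value of joint catch above 0.004 m and contact force between the fingers and deck above 1 N).
At the end, for the whole second after the job is handed in: the drawer stands open by more than 100 of its 115 mm, at rest; the catch has sprung back; marker, tape and carton are within 20 mm of where they were (value of joint drawer above 0.1 m and velocity of joint drawer between -0.005 and 0.005 m/s and value of joint catch below 0.002 m and distance of each of marker_red, tape_yellow, box_blades from where it was at the start of the episode below 0.02 m); the robot touches nothing.
It fails at once if the fingers load the locker's blue top, its groove floor or the shutter with more than 25 N (contact force between the fingers and deck above 25 N).
It fails at once if a bystander is knocked away by more than 20 mm (distance of any of marker_red, tape_yellow, box_blades from where it was at the start of the episode above 0.02 m).
It also fails if it takes over 72 s, if anything falls off the work surface, if the arm or the gripper's body presses on something with over 40 N, if the wrist force passes 120 N, or if a joint passes its speed limit or range.

### The arm

A 7-joint arm with a two-finger parallel gripper is mounted at the origin on a cart in front of the work surface, level with it; the furniture and walls round the work are solid. World frame = base frame: x ahead of the robot, y to its left, z up, the work surface at z = 0. Lengths are in m, angles in rad, forces in N, time in s.
With the tool pointing down it reaches from about 0.425 to 0.925 m from the base axis. Payload 6.8 kg.
Tool frame: the origin (TCP) lies on the mounting face of the last link; the fingertips stand 173 mm ahead of it and the grasp point (between the pads) lies 155 mm ahead of it; z points along the fingers, y is the line along which they close (so a half turn about z gives the same grasp; the last joint's range is limited). The gripper opens to 85 mm and grips with 20 to 120 N. Pads are 22 mm wide; open, the fingers measure 114 mm over their backs; the gripper's body (76 mm by 85 mm) begins 54 mm behind the grasp point. The pads swing forward as they close: fully open they stand 13 mm farther back than shut.
Start: joints at [1.005, 0.477, 0.022, 1.555, -0.011, 1.109, -0.083], TCP at [0.298, -0.606, 0.405] pointing down, gripper open.
Joint ranges: [-2.96, 2.96], [-0.34, 2.1], [-1.41, 1.46], [0.24, 2.44], [-1.37, 4.51], [0.17, 1.92], [-2.96, 2.96]. Speed limits (rad/s): [2.39, 2.39, 3.14, 3.14, 3.14, 3.14, 3.14].

### API

Orientations are given as a unit quaternion [w, x, y, z].
In Python, from station import bot gives the robot as it stands. The module is installed in compiled form; this text tells all that it offers.
- The arm moves only by the shell command python3 -m pendant 'ROWS' [FORCE]. ROWS is JSON, a list of rows, each a list of 5 numbers: the finger opening in m, from 0 to 0.0854, then the shift along the tool's x, y, z in m, then the turn about the tool's z in degrees. In form: [[jaw, x, y, z, yaw], ...]. A call has 1 to 12 rows; each row shifts and turns the commanded pose from where the row before left it, along the tool's axes as they then stand; what a row does not reach is not made up. A row lasts 1/12 s, in which the tool goes at most 41.7 mm and 7.16 degrees, less where a joint would pass 70% of its speed; a pose out of reach is approached as far as the arm can. A call with a gripper value outside its range is refused whole. The fingers move at their own pace and stop on an object; FORCE is the grip in N (left out, the last holds). Time passes only in rows, so rows that do not move let the fingers close. It gives the time, the measured TCP pose, the force, the opening and the grip force at its end, in the units of the state.
- bot.get_obs(): the state, without advancing time (a new reading comes with each control period).
- bot.read_camera(name): name is "scene" or "side" or "wrist"; returns (picture, depth): 400x640x3 uint8, blue, green, red; 400x640 float32, m along the optical axis (not along the pixel's ray), 0 where there is no reading.
- bot.camera_model(name): a dict with "intrinsics" (3x3 intrinsics, pixels), "R" (3x3) and "t" (3): a world point X has camera coordinates R X + t. Camera axes: x right, y down, z forward; pixel columns grow to the right and rows downward; lengths in m; the calibration is good to about 2 mm. A picture is of the moment at which its call begins: read the wrist's pose just before it. camera_model takes no time and is no camera call; for the wrist camera it gives the pose at the moment of the call.
- bot.hand_in(): hands the job in; it is judged then, once.
Trained networks look in the newest picture that a camera, given by its name, has taken for a name from the list of things; names that differ only in an ending like _2 or _b are one class to them, and where a whole thing is asked for, a point or a joint stands for the part that bears it (a point fixed in the world has none). Each returns a list of dicts, best first, with "score" (0 to 1); they miss things now and then, are a little off and sometimes report something else, mostly with a low value. They report only what shows in the picture. A call takes as long as a camera call.
- bot.boxes_of(name, camera): "at" ([column, row] in pixels, amid what is visible of it).
- bot.trace(name, camera): "mask" (400x640 bool, what is visible of it) and "at" ([column, row] in pixels, amid what is visible of it).
- bot.pinpoint(name, camera): "at" ([column, row] in pixels: a listed point, or the origin of a listed thing).
The state is a dict: "t": time; "q": joint angles; "joint_vel": joint speeds; "joint_torque": joint torques, N m; "eef_pos": TCP position; "tool_rot": TCP orientation; "contact_force": force on the tool from outside, world axes, zero at the start; "torque": the same for the moment, N m; "gripper_width": opening from 0.0 (shut) to 1.0 (fully open); "grasp_force": force on a finger pad.
Only numpy, scipy, OpenCV 4.12 (cv2) and the standard library are available. Lean on these libraries where they do the work, as an engineer would, in place of code of your own. Each camera call takes 0.05 s, during which the arm holds its last target. There are 200 camera calls.

## Working session

There is one attempt and no reset: what is moved stays moved. The work goes in short steps, Python scripts to look and compute and a shell command to move; the robot and the scene stay as the last step left them, time stands still between calls to the robot, and variables do not carry over. Pictures are saved under pics/ and viewed, at most 10 in all, crops included, and the job is handed in when it is done.

```bash
mkdir -p pics; cat > h.py <<'E'
import numpy as np, cv2
from station import bot
def world(cam,px,z=None,depth=None,m=None):
    m=m or bot.camera_model(cam);K=np.array(m["intrinsics"]);R=np.array(m["R"]);t=np.array(m["t"])
    r=R.T@np.linalg.solve(K,[px[0],px[1],1.]);c=-R.T@t
    return c+r*((z-c[2])/r[2] if z is not None else depth)
def project(cam,X,m=None):
    m=m or bot.camera_model(cam);p=np.array(m["intrinsics"])@(np.array(m["R"])@X+np.array(m["t"]));return p[:2]/p[2]
E
python3 - <<'E'
from h import *
o=bot.get_obs();print(o["eef_pos"],o["tool_rot"],o["gripper_width"])
for c in("scene","side"):
    im,d=bot.read_camera(c);cv2.imwrite(f"pics/{c}0.png",im);np.save(f"{c}0.npy",d)
    for n,z in(("groove_mid",.068),("fin_top",.062),("locker",0),("marker_red",0),("tape_yellow",0),("box_blades",0)):
        for r in bot.pinpoint(n,c)[:2]:print(c,n,r["at"],round(r["score"],2),world(c,r["at"],z).round(4))
    for r in bot.trace("deck",c)[:1]:
        ys,xs=np.nonzero(r["mask"]);P=np.array([world(c,(x,y),depth=d[y,x]) for x,y in zip(xs,ys) if d[y,x]>0])
        P=P[abs(P[:,2]-.08)<.006];print(c,len(P),cv2.minAreaRect((P[:,:2]*1000).astype(np.float32)))
E
```

```text
[ 0.29820889 -0.60524185  0.40371847] [-8.76578447e-04  9.73915284e-01  2.26910061e-01 -2.73168221e-04] 1.0012802981846336
scene groove_mid [293.5, 212.0] 0.87 [0.5046 0.0144 0.068 ]
scene fin_top [362.4, 186.3] 0.65 [ 0.46   -0.1561  0.062 ]
scene locker [292.3, 229.2] 0.73 [0.5109 0.0179 0.    ]
scene marker_red [302.3, 262.4] 0.94 [0.4279 0.0573 0.    ]
scene marker_red [429.7, 164.4] 0.42 [ 0.4293 -0.3922  0.    ]
scene tape_yellow [427.5, 161.8] 0.85 [ 0.4395 -0.3958  0.    ]
scene box_blades [362.1, 233.1] 0.58 [ 0.3948 -0.095   0.    ]
scene box_blades [302.0, 263.8] 0.34 [0.4257 0.06   0.    ]Traceback (most recent call last):
  File "<stdin>", line 8, in <module>
  File "h.py", line 4, in world
    m=m or bot.camera_model(cam);K=np.array(m["intrinsics"]);R=np.array(m["R"]);t=np.array(m["t"])
           ~~~~~~~~~~~~~~~~^^^^^
ValueError: time passes only in moves, steps and waits
```

View pics/scene0.png

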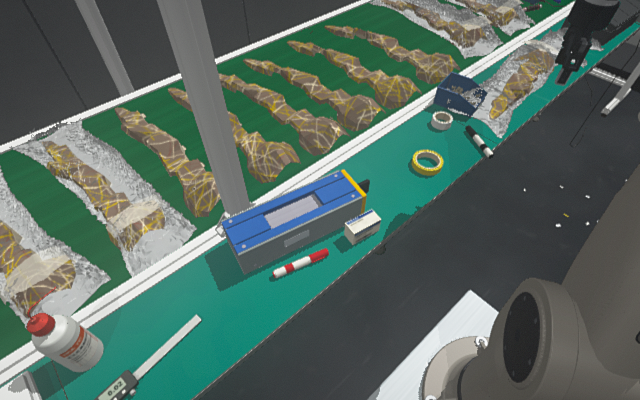

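```bash
sed -i 's/^def world/M={}\ndef model(c):\n    if c not in M: M[c]=bot.camera_model(c)\n    return M[c]\ndef world/;s/m or bot.camera_model(cam)/m or model(cam)/' h.py
R='[0.03,0.0174,-0.0172,0,0]'; true
python3 -m pendant '[[0.03,0.0174,-0.0172,0,0],[0.03,0.0174,-0.0172,0,0],[0.03,0.0174,-0.0172,0,0],[0.03,0.0174,-0.0172,0,0],[0.03,0.0174,-0.0172,0,0],[0.03,0.0174,-0.0172,0,0],[0.03,0.0174,-0.0172,0,0],[0.03,0.0174,-0.0172,0,0],[0.03,0.0174,-0.0172,0,0],[0.03,0.0174,-0.0172,0,0],[0.03,0.0174,-0.0172,0,0],[0.03,0.0174,-0.0172,0,0]]'
python3 -m pendant '[[0,0.0174,-0.0172,0,0],[0,0.0174,-0.0172,0,0],[0,0.0174,-0.0172,0,0],[0,0.0174,-0.0172,0,0],[0,0.0174,-0.0172,0,0],[0,0.0174,-0.0172,0,0],[0,0.0174,-0.0172,0,0],[0,0.0174,-0.0172,0,0],[0,0.0174,-0.0172,0,0],[0,0.0174,-0.0172,0,0],[0,0.0174,-0.0172,0,0],[0,0.0174,-0.0172,0,0]]'
python3 -m pendant '[[0,0,0,0,-7],[0,0,0,0,-7],[0,0,0,0,-7],[0,0,0,0,-7],[0,0,0,0,-7],[0,0,0,0,-7],[0,0,0,0,-7],[0,0,0,0,0],[0,0,0,0,0],[0,0,0,0,0]]'
cat > look.py <<'E'
from h import *
import sys
from scipy.spatial.transform import Rotation as Ro
o=bot.get_obs();q=o["tool_rot"];T=Ro.from_quat(q[[1,2,3,0]]if hasattr(q,'shape') else [q[1],q[2],q[3],q[0]]).as_matrix()
print(o["t"],np.round(o["eef_pos"],4),T.round(3).tolist(),np.round(o["contact_force"],2),np.round(o["q"],2))
m=model("wrist");im,d=bot.read_camera("wrist");cv2.imwrite(f"pics/{sys.argv[1]}.png",im)
for n,z in(("groove_mid",.068),("fin_top",.062),("box_blades",0)):
    for r in bot.pinpoint(n,"wrist")[:1]:print(n,r["at"],round(r["score"],2),world("wrist",r["at"],z).round(4))
for r in bot.trace("deck","wrist")[:1]:
    ys,xs=np.nonzero(r["mask"]&(d>0))
    P=np.array([world("wrist",(x,y),depth=d[y,x]) for x,y in zip(xs[::5],ys[::5])]);print(np.percentile(P[:,2],[5,25,50,75,95]).round(3))
    P=P[abs(P[:,2]-.08)<.005];b=cv2.minAreaRect((P[:,:2]*1000).astype(np.float32));print(len(P),b)
E
python3 look.py w1
```

```text
t: 1.4
eef_pos: [0.3946, -0.3269, 0.4049]
tool_rot: [0.0, 0.974, 0.227, 0.0]
contact_force: [0.5, -0.6, 0.2]
gripper_width: 0.35
grasp_force: 0.0
t: 2.4
eef_pos: [0.4907, -0.0495, 0.405]
tool_rot: [0.0, 0.974, 0.227, 0.0]
contact_force: [-0.9, -1.2, -0.5]
gripper_width: -0.001
grasp_force: 0.0
t: 3.23
eef_pos: [0.4905, -0.0507, 0.4048]
tool_rot: [0.0, 0.793, 0.609, 0.0]
contact_force: [0.3, 0.1, 0.8]
gripper_width: -0.001
grasp_force: 0.0
3.2333 [ 0.4905 -0.0507  0.4048] [[0.259, 0.966, 0.0], [0.966, -0.259, -0.0], [-0.0, 0.0, -1.0]] [0.29 0.06 0.8 ] [ 0.35  0.21 -0.42  1.96  0.1   1.   -0.38]
groove_mid [315.2, 103.9] 0.62 [0.5038 0.0166 0.068 ]
box_blades [255.5, 216.2] 0.68 [ 0.3969 -0.0928  0.    ]
[0.065 0.067 0.078 0.078 0.079]
3173 ((499.2280578613281, -15.868675231933594), (232.69581604003906, 88.72720336914062), 78.4974136352539)
```

View pics/w1.png

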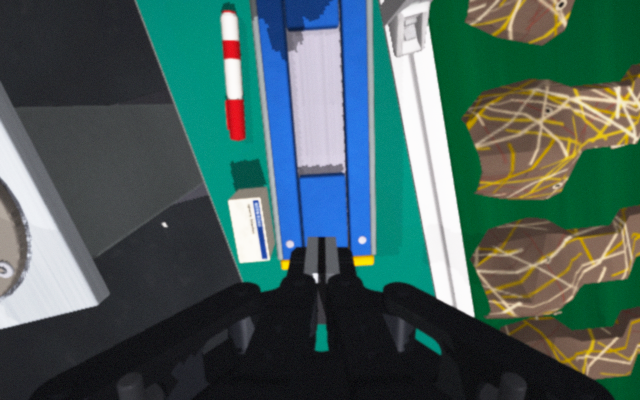

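Wrist view: blue deck upright, groove at columns 290–343, rows 28–175; carton at (250,225), fingers at (320,245). Now fit the deck's sides and groove floor.

```bash
cat > fit.py <<'E'
from h import *
m=model("wrist");im,d=bot.read_camera("wrist")
ys,xs=np.mgrid[0:260,200:450];ys=ys.ravel();xs=xs.ravel();dd=d[ys,xs]
K=np.array(m["intrinsics"]);R=np.array(m["R"]);t=np.array(m["t"])
P=(np.linalg.solve(K,np.c_[xs,ys,np.ones(len(xs))].T)*dd-t[:,None]).T@R
b=im[ys,xs].astype(int);blue=(b[:,0]>b[:,2]+60)&(dd>0)&(abs(P[:,2]-.08)<.006)
B=P[blue]
fl=(dd>0)&(abs(P[:,2]-.067)<.006)&(b.max(1)-b.min(1)<45)&(b.min(1)>110)
F=P[fl];F=F[np.hypot(*(F[:,:2]-np.median(F[:,:2],0)).T)<.075]
for n,A in(("deck",B),("floor",F)):
    print(n,len(A),np.median(A[:,2]),cv2.minAreaRect((A[:,:2]*1000).astype(np.float32)))
# side lines in bins along approx y axis
for n,A in(("deck",B),("floor",F)):
    a=np.deg2rad(-12)
    for _ in range(3):
        ex=np.array([np.cos(a),np.sin(a)]);ey=np.array([-ex[1],ex[0]])
        u=A[:,:2]@ex;v=A[:,:2]@ey;L=[];H=[];V=[]
        lo,hi=np.percentile(v,[5,95])
        for c in np.linspace(lo,hi,15):
            s=abs(v-c)<.004
            if s.sum()>20:L.append(np.percentile(u[s],1));H.append(np.percentile(u[s],99));V.append(c)
        k=(np.polyfit(V,L,1)[0]+np.polyfit(V,H,1)[0])/2;a-=np.arctan(k)
    print(n,"yaw",np.rad2deg(a),"width",np.median(H)-np.median(L),"umid",(np.median(H)+np.median(L))/2,"v",np.percentile(v,[.5,99.5]))
    um=(np.median(H)+np.median(L))/2
    print("centre",um*ex+np.mean(np.percentile(v,[.5,99.5]))*ey)
E
python3 fit.py
```

```text
deck 16123 0.0781324015217018 ((499.14520263671875, -15.788558959960938), (232.38511657714844, 89.48690032958984), 78.58761596679688)
floor 6950 0.066278000024619 ((505.0849609375, 15.265262603759766), (127.72364807128906, 46.79875564575195), 78.528564453125)
deck yaw -11.4023316323394 width 0.08803375194724283 umid 0.4924742315154575 v [-0.02880093  0.19729833]
centre [ 0.49941122 -0.01473581]
floor yaw -11.947714743662166 width 0.04455720610863667 umid 0.491509775935346 v [0.05814781 0.18137629]
centre [0.50565539 0.01540878]
```

```bash

python3 -m pendant '[[0,0.005,0.0005,0,-3.5],[0,0.005,0.0005,0.02,0],[0,0.005,0,0.02,0],[0,0.005,0,0.02,0],[0,0,0,0.02,0],[0,0,0,0.02,0],[0,0,0,0.02,0],[0,0,0,0.016,0],[0,0,0,0.012,0],[0,0,0,0,0],[0,0,0,0,0],[0,0,0,0,0]]'
python3 look.py w2
```

```text
t: 4.53
eef_pos: [0.4961, -0.0312, 0.2574]
tool_rot: [0.0, 0.773, 0.634, 0.0]
contact_force: [-0.1, 0.4, 0.7]
gripper_width: 0.0
grasp_force: 0.0
4.5333 [ 0.4961 -0.0312  0.2574] [[0.196, 0.981, 0.001], [0.981, -0.196, 0.0], [0.0, 0.001, -1.0]] [-0.12  0.41  0.68] [ 0.26  0.42 -0.39  2.08  0.25  0.69 -0.49]
groove_mid [318.6, 151.4] 0.73 [0.5052 0.0153 0.068 ]
box_blades [212.1, 296.9] 0.97 [ 0.3961 -0.0925  0.    ]
```

View pics/w2.png

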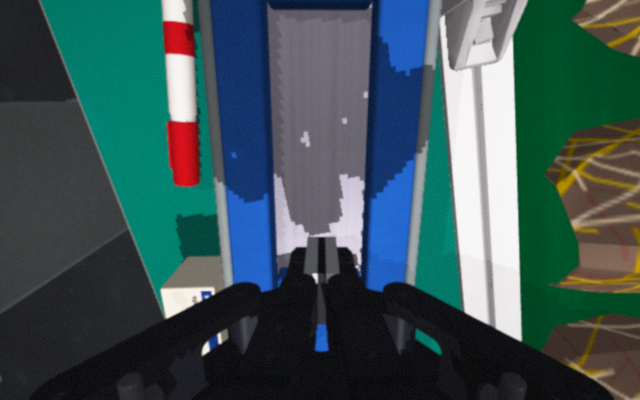

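Fingers are centred in the groove (its edges at columns 270 and 372, fingers at 320). Descend and probe.

```bash

python3 -m pendant '[[0,0,0,0.007,0],[0,0,0,0.007,0],[0,0,0,0,0],[0,0,0,0,0],[0,0,0,0,0]]'
python3 -m pendant '[[0,0,0,0.001,0],[0,0,0,0.001,0],[0,0,0,0,0],[0,0,0,0,0]]'
python3 -m pendant '[[0,0,0,0.001,0],[0,0,0,0,0],[0,0,0,0,0]]'
```

```text
t: 5.2
eef_pos: [0.4956, -0.0313, 0.2424]
tool_rot: [-0.0, 0.773, 0.634, -0.0]
contact_force: [-1.0, -0.0, -0.1]
gripper_width: 0.003
grasp_force: 0.0
t: 5.53
eef_pos: [0.4957, -0.0313, 0.2409]
tool_rot: [0.0, 0.773, 0.634, 0.0]
contact_force: [-1.0, 0.1, 3.6]
gripper_width: -0.0
grasp_force: 1.7
t: 5.78
eef_pos: [0.4958, -0.0313, 0.2401]
tool_rot: [0.0, 0.773, 0.634, 0.0]
contact_force: [-1.8, 1.0, 7.7]
gripper_width: 0.002
grasp_force: 3.8
```

```bash

python3 -m pendant '[[0,0,0,-0.0004,0],[0,0.002,0,0,0],[0,0.002,0,0,0],[0,0.002,0,0,0],[0,0,0,0,0]]'
python3 -m pendant '[[0,0.002,0,0,0],[0,0.002,0,0,0],[0,0.002,0,0,0],[0,0,0,0,0]]'
python3 -m pendant '[[0,0.002,0,0,0],[0,0.002,0,0,0],[0,0.002,0,0,0],[0,0,0,0,0]]'
```

```text
t: 6.2
eef_pos: [0.497, -0.0265, 0.2405]
tool_rot: [0.001, 0.773, 0.634, -0.0]
contact_force: [-0.7, -2.9, 6.2]
gripper_width: -0.003
grasp_force: 2.9
t: 6.53
eef_pos: [0.4982, -0.0196, 0.2402]
tool_rot: [0.0, 0.773, 0.634, 0.0]
contact_force: [0.4, -0.5, 1.1]
gripper_width: 0.003
grasp_force: 0.4
t: 6.87
eef_pos: [0.4992, -0.013, 0.24]
tool_rot: [-0.0, 0.773, 0.635, 0.0]
contact_force: [0.8, 0.8, 0.8]
gripper_width: -0.003
grasp_force: 0.3
```

Force fell from 6 to 1 N: on the shutter. Sink gently.

```bash

python3 -m pendant '[[0,0.002,0,0.001,0],[0,0,0,0.001,0],[0,0,0,0.001,0],[0,0,0,0,0]]'
python3 -m pendant '[[0,0,0,0.001,0],[0,0,0,0.001,0],[0,0,0,0.001,0],[0,0,0,0.001,0],[0,0,0,0,0]]'
```

```text
t: 7.2
eef_pos: [0.4996, -0.0114, 0.2369]
tool_rot: [-0.0, 0.773, 0.634, 0.0]
contact_force: [-0.5, 1.0, 0.8]
gripper_width: 0.001
grasp_force: 0.5
t: 7.62
eef_pos: [0.4996, -0.0116, 0.2329]
tool_rot: [-0.0, 0.773, 0.634, 0.0]
contact_force: [-0.7, 1.0, 1.5]
gripper_width: 0.003
grasp_force: 0.7
```

```bash

python3 -m pendant '[[0,0,0,0.001,0],[0,0,0,0.001,0],[0,0,0,0,0],[0,0,0,0,0]]'
python3 -m pendant '[[0,0,0,0.001,0],[0,0,0,0.001,0],[0,0,0,0,0],[0,0,0,0,0]]'
python3 -m pendant '[[0,0,0,0.001,0],[0,0,0,0.001,0],[0,0,0,0,0],[0,0,0,0,0]]'
```

```text
t: 7.95
eef_pos: [0.4997, -0.0116, 0.2312]
tool_rot: [0.0, 0.773, 0.634, 0.0]
contact_force: [-0.3, 0.8, 4.0]
gripper_width: -0.005
grasp_force: 2.0
t: 8.28
eef_pos: [0.4997, -0.0116, 0.2293]
tool_rot: [0.0, 0.773, 0.634, 0.0]
contact_force: [-1.3, 1.0, 5.7]
gripper_width: 0.0
grasp_force: 3.0
t: 8.62
eef_pos: [0.4997, -0.0116, 0.2274]
tool_rot: [0.0, 0.773, 0.634, 0.0]
contact_force: [-1.5, 1.3, 7.5]
gripper_width: 0.002
grasp_force: 3.8
```

```bash

python3 -m pendant '[[0,0,0,0.001,0],[0,0,0,0,0],[0,0,0,0,0]]'
python3 -m pendant '[[0,0,0,0.0007,0],[0,0,0,0,0],[0,0,0,0,0],[0,0,0,0,0]]'
python3 - <<'E'
from h import *
im,d=bot.read_camera("scene")
for r in bot.pinpoint("fin_top","scene")[:2]:print(r["at"],r["score"],world("scene",r["at"],.062))
E
```

```text
t: 8.87
eef_pos: [0.4997, -0.0116, 0.2265]
tool_rot: [0.0, 0.773, 0.634, 0.0]
contact_force: [-1.6, 0.8, 8.9]
gripper_width: -0.002
grasp_force: 4.2
t: 9.2
eef_pos: [0.4997, -0.0116, 0.2259]
tool_rot: [0.0, 0.773, 0.634, 0.0]
contact_force: [-2.7, 0.5, 9.4]
gripper_width: 0.005
grasp_force: 4.4
[371.4, 179.9] 0.65 [ 0.45995493 -0.18666728  0.062     ]
```

Drawer popped (fin moved ~35 mm). Lift and go above the fin.

```bash

python3 -m pendant '[[0,0,0,-0.01,0],[0,0,0,-0.018,0],[0,0,0,-0.018,0],[0,0,0,-0.018,0],[0,0,0,-0.018,0],[0,0,0,-0.018,0],[0,-0.01,0,0,0],[0,-0.02,0,0,0],[0,-0.02,0,0,0],[0,-0.02,0,0,0],[0,-0.02,0,0,0],[0,-0.02,0,0,0]]'
python3 -m pendant '[[0.045,-0.02,0,0,0],[0.045,-0.02,0,0,0],[0.045,0,0,0,0],[0.045,0,0,0,0],[0.045,0,0,0,0],[0.045,0,0,0,0]]'
python3 look.py w3
```

```text
t: 10.3
eef_pos: [0.4771, -0.1213, 0.3249]
tool_rot: [-0.0, 0.773, 0.634, -0.001]
contact_force: [0.1, 0.2, 0.1]
gripper_width: -0.0
grasp_force: 0.0
t: 10.8
eef_pos: [0.4703, -0.1579, 0.3253]
tool_rot: [-0.0, 0.773, 0.635, 0.0]
contact_force: [0.6, -0.1, 0.1]
gripper_width: 0.526
grasp_force: 0.0
10.8 [ 0.4703 -0.1579  0.3253] [[0.194, 0.981, -0.0], [0.981, -0.194, 0.0], [0.0, -0.0, -1.0]] [ 0.6  -0.11  0.14] [ 0.51  0.31 -0.37  2.03  0.15  0.83 -0.14]
fin_top [320.3, 253.3] 0.55 [ 0.4619 -0.2012  0.062 ]
box_blades [224.6, 127.5] 0.61 [ 0.3959 -0.094   0.    ]
[0.066 0.077 0.078 0.079 0.079]
4091 ((485.76116943359375, -81.44842529296875), (100.78329467773438, 91.089111328125), 79.06105041503906)
```

View pics/w3.png

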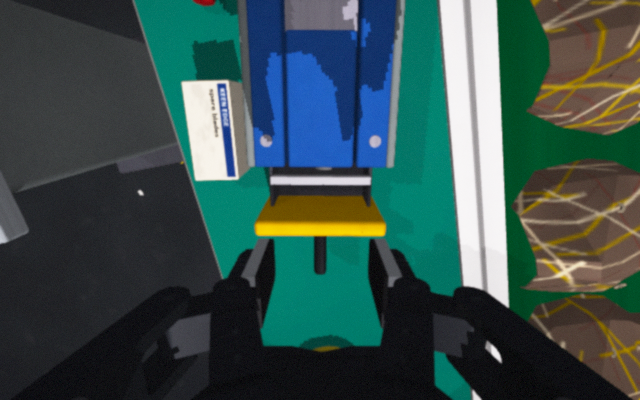

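Fin at column 320, rows 235–272, central between the fingers; yellow front at row 225. Move over it, descend and grip.

```bash

python3 -m pendant '[[0.045,-0.014,0,0,0],[0.045,-0.014,0,0,0],[0.045,-0.014,0,0,0],[0.045,0,0,0.02,0],[0.045,0,0,0.02,0],[0.045,0,0,0.02,0],[0.045,0,0,0.02,0],[0.045,0,0,0.02,0],[0.045,0,0,0.015,0],[0.045,0,0,0.009,0],[0.045,0,0,0,0],[0.045,0,0,0,0]]'
python3 -m pendant '[[0,0,0,0,0],[0,0,0,0,0],[0,0,0,0,0],[0,0,0,0,0],[0,0,0,0,0],[0,0,0,0,0],[0,0,0,0,0],[0,0,0,0,0]]' 25
```

```text
t: 12.05
eef_pos: [0.4623, -0.1998, 0.2015]
tool_rot: [-0.0, 0.773, 0.634, -0.0]
contact_force: [-0.1, -0.2, 0.9]
gripper_width: 0.527
grasp_force: 0.0
t: 12.72
eef_pos: [0.4611, -0.2001, 0.2022]
tool_rot: [-0.0, 0.773, 0.634, -0.001]
contact_force: [-5.7, 0.8, 8.0]
gripper_width: 0.107
grasp_force: 27.5
```

```bash

python3 -m pendant '[[0,-0.003,0,0,0],[0,-0.006,0,0,0],[0,-0.007,0,0,0],[0,-0.007,0,0,0],[0,-0.007,0,0,0],[0,-0.007,0,0,0],[0,-0.007,0,0,0],[0,-0.006,0,0,0],[0,-0.005,0,0,0],[0,-0.005,0,0,0],[0,0,0,0,0],[0,0,0,0,0]]'
python3 -m pendant '[[0,-0.003,0,0,0],[0,-0.004,0,0,0],[0,-0.004,0,0,0],[0,-0.003,0,0,0],[0,0,0,0,0],[0,0,0,0,0]]'
```

```text
t: 13.72
eef_pos: [0.449, -0.2596, 0.2022]
tool_rot: [-0.0, 0.774, 0.634, -0.001]
contact_force: [-5.8, -0.9, 7.8]
gripper_width: 0.113
grasp_force: 27.4
t: 14.22
eef_pos: [0.4463, -0.2731, 0.2022]
tool_rot: [-0.001, 0.774, 0.634, -0.001]
contact_force: [-5.8, -0.1, 7.3]
gripper_width: 0.111
grasp_force: 27.4
```

```bash

python3 -m pendant '[[0,-0.002,0,0,0],[0,-0.002,0,0,0],[0,0,0,0,0],[0,0,0,0,0]]'
python3 -m pendant '[[0,-0.001,0,0,0],[0,-0.001,0,0,0],[0,0,0,0,0],[0,0,0,0,0]]'
python3 -m pendant '[[0,-0.001,0,0,0],[0,-0.001,0,0,0],[0,0,0,0,0],[0,0,0,0,0]]'
```

```text
t: 14.55
eef_pos: [0.4462, -0.274, 0.2022]
tool_rot: [-0.002, 0.773, 0.635, 0.0]
contact_force: [-5.1, 11.1, 11.8]
gripper_width: 0.109
grasp_force: 28.1
t: 14.88
eef_pos: [0.4462, -0.2743, 0.2021]
tool_rot: [-0.003, 0.772, 0.635, 0.001]
contact_force: [-4.1, 16.0, 12.5]
gripper_width: 0.111
grasp_force: 28.7
t: 15.22
eef_pos: [0.4462, -0.2747, 0.2021]
tool_rot: [-0.004, 0.772, 0.636, 0.001]
contact_force: [-4.9, 21.1, 14.4]
gripper_width: 0.112
grasp_force: 29.5
```

At its stop. Relax, release, lift, check.

```bash

python3 -m pendant '[[0,0.002,0,0,0],[0,0.002,0,0,0],[0,0.002,0,0,0],[0,0,0,0,0],[0.04,0,0,0,0],[0.04,0,0,0,0],[0.04,0,0,0,0],[0.04,0,0,0,0],[0.04,0,0,0,0],[0.04,0,0,0,0]]'
python3 -m pendant '[[0.04,0,0,-0.01,0],[0.04,0,0,-0.02,0],[0.04,0,0,-0.02,0],[0.04,0,0,-0.02,0],[0.04,0,0,-0.02,0],[0.04,0,0,-0.02,0],[0.04,0,0,-0.02,0],[0.04,0,0,-0.02,0],[0.04,0,0,0,0],[0.04,0,0,0,0],[0.04,0,0,0,0],[0.04,0,0,0,0]]'
python3 look.py w4
python3 - <<'E'
from h import *
im,d=bot.read_camera("scene");cv2.imwrite("pics/s4.png",im)
for n,z in(("fin_top",.062),("marker_red",0),("tape_yellow",0),("box_blades",0)):
    for r in bot.pinpoint(n,"scene")[:1]:print(n,r["at"],world("scene",r["at"],z).round(4))
E
```

```text
t: 16.05
eef_pos: [0.4473, -0.2747, 0.2014]
tool_rot: [0.0, 0.773, 0.634, 0.0]
contact_force: [0.4, 0.0, -0.1]
gripper_width: 0.471
grasp_force: 0.0
t: 17.05
eef_pos: [0.4468, -0.2744, 0.3506]
tool_rot: [-0.001, 0.773, 0.634, -0.0]
contact_force: [-0.6, 0.2, -0.1]
gripper_width: 0.47
grasp_force: 0.0
17.05 [ 0.4468 -0.2744  0.3506] [[0.195, 0.981, -0.002], [0.981, -0.195, 0.001], [0.001, -0.002, -1.0]] [-0.59  0.19 -0.08] [ 0.73  0.32 -0.35  1.95  0.14  0.9   0.11]
fin_top [319.0, 188.0] 0.95 [ 0.4459 -0.2718  0.062 ]
fin_top [402.9, 167.8] [ 0.4362 -0.2733  0.062 ]
marker_red [300.7, 262.5] [0.43 0.06 0.  ]
tape_yellow [428.4, 163.6] [ 0.4336 -0.3921 -0.    ]
box_blades [364.4, 233.5] [ 0.3905 -0.0981  0.    ]
```

View pics/w4.png

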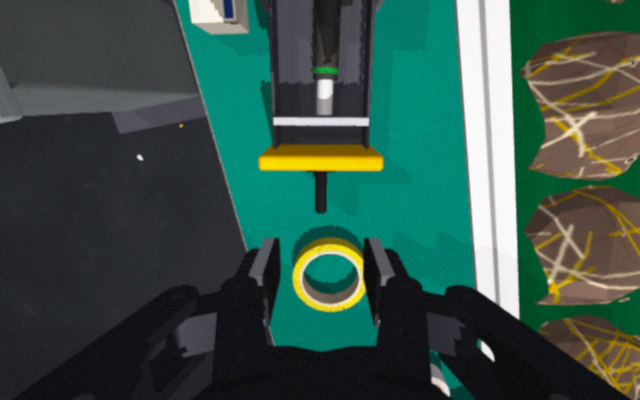

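The drawer is fully open: fin at (320,190), tape clear at (330,275), and bystanders unmoved within measuring error. Handing in.

```bash
python3 -c "
from station import bot
print(bot.hand_in())"
```

```text
the job is handed in; nothing more can be done
None
```

I pressed the hidden catch at about 9 N, pulled the drawer to its stop and let go, then handed the job in; the final pictures show it about 115 mm open with marker, tape and carton in place, but no verdict came back.

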